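# Press the club seal: seat the keyed plunger in the hub and hold it down

## Robot

A 6-joint arm with a two-finger parallel gripper is mounted at the origin on the work surface. World frame = base frame: x ahead of the robot, y to its left, z up, the work surface at z = 0. Lengths are in m, angles in rad, forces in N, time in s.
With the tool pointing down it reaches from about 0.275 to 0.875 m from the base axis. Payload 12.5 kg.
Tool frame: the origin (TCP) lies at the centre of the arm's flange, where the gripper is bolted on; the fingertips stand 173 mm ahead of it and the grasp point (between the pads) lies 155 mm ahead of it; z points along the fingers, y is the line along which they close (so a half turn about z gives the same grasp; the last joint's range is limited). The gripper opens to 85 mm and grips with 20 to 120 N. Pads are 22 mm wide; open, the fingers measure 114 mm over their backs; the gripper's body (76 mm by 85 mm) begins 54 mm behind the grasp point. The pads swing forward as they close: fully open they stand 13 mm farther back than shut.
Start: joints at [-1.2, 0.351, 1.652, -0, 1.139, -0.085], TCP at [0.242, -0.494, 0.405] pointing down, gripper open.
Joint ranges: [-2.75, 2.75], [-0.79, 2.1], [0.01, 2.65], [-1.57, 4.71], [0.07, 3.14], [-2.87, 2.87]. Speed limits (rad/s): [2.22, 2.22, 2.79, 3.14, 3.14, 3.14].

## Interface

Orientations are given as [roll, pitch, yaw] about the fixed x, y, z axes, in that order (R = Rz(yaw) Ry(pitch) Rx(roll)).
In Python, from rig import robot gives the robot as it stands.
- The arm moves only by the tool move_arm, never from a script. Its arguments are lists of equal length, an entry for each row: "jaw": the opening, from 0 (shut) to 1 (fully open); "offset": the shift along the tool's x, y, z each as a share of 300 mm, from -1 to 1, a list of three; "twist": the turn about the tool's z as a share of 45 degrees, from -1 to 1. A call has 1 to 12 rows; each row is the pose to reach, as a shift and turn from the pose commanded when the call began, along the tool's axes at that moment; what a row does not reach only later rows make up. A row lasts 1/12 s, in which the tool goes at most 41.7 mm and 7.16 degrees, less where a joint would pass 70% of its speed; a pose out of reach is approached as far as the arm can. A call with a number of a shift or a turn outside -1 to 1 is refused whole. A call with a gripper value outside its range is refused whole. The fingers move at their own pace and stop on an object; "force" is the grip in N (left out, the last holds). Time passes only in rows, so rows that repeat a pose let the fingers close. It gives the time, the measured TCP pose, the force, the opening and the grip force at its end, in the units of the state.
- robot.sense(): the state, without advancing time (a new reading comes with each control period).
- robot.grab_frame(name): name is "scene" or "top" or "wrist"; returns a dict with "color" (400x640x3 uint8, blue, green, red), "fx", "fy", "cx", "cy" (pixels), "T" (4x4, takes a point from camera to world coordinates); the wrist camera has in their place "T_tool_cam" (4x4, takes a point from camera to tool coordinates, whose origin is the TCP and whose axes are the flange's). Camera axes: x right, y down, z forward; pixel columns grow to the right and rows downward; lengths in m; the calibration is good to about 2 mm. A picture is of the moment at which its call begins: read the wrist's pose just before it. There is no depth.
- robot.job_done(): hands the job in; it is judged then, once.
The state is a dict: "t": time; "q": joint angles; "joint_vel": joint speeds; "effort": joint torques, N m; "tool_pos": TCP position; "orientation": TCP orientation; "contact_force": force on the tool from outside, world axes, zero at the start; "wrist_torque": the same for the moment, N m; "opening": finger opening in m; "grip_force": force on a finger pad.
Only numpy, scipy, OpenCV 4.12 (cv2) and the standard library are available. Lean on these libraries where they do the work, as an engineer would, in place of code of your own. Each camera call takes 0.05 s, during which the arm holds its last target. There are 200 camera calls.

## Task

Lift the seal plunger out of its wooden rest by its handle and put its nose into the bore of the steel hub on the seal press. Turn it until its key slips into the hub's keyway, then push it fully home against the spring, so that its collar is down on the hub, and finish while still gripping it and holding it down there. Do not disturb the other things on the table.

Things in the scene. Friction and masses are not known exactly. Their poses are not given: they have to be found in the camera images.
- plunger: Seal plunger, loose, upright, 90 mm tall, about 0.2 kg. Origin: centre of the nose's underside, z up the shaft. Heights: steel shaft 26 mm in diameter from 0 to 40 mm (lowest 4 mm tapered to 20 mm); collar 48 mm in diameter from 40 to 46; neck 18 mm in diameter to 54; wooden handle to 90. A key on its +x side. Its yaw starts within 35 degrees of the world's.
- plunger_grip (a point): Point on the plunger's axis 74 mm above its nose, inside the handle, axes as the plunger's: grip here from above. The handle is a block 52 mm long in x, 24 mm thick in y, 36 mm tall; close the fingers across y.
- plunger_key (a point): Lower outer end of the plunger's only key: 15 mm above the nose, 19 mm from the axis on the +x side. The key is a rib 6 mm wide (y) that runs from here up to the collar; the 15 mm of round nose below it has no key.
- rest: Fixed wooden block, 70 x 70 x 20 mm, with a round well 29 mm in diameter and 12 mm deep in the middle of its top, in which the plunger starts, nose on the well's floor. Origin: centre of its underside.
- hub_mouth (a point): Centre of the hub's flat top rim, 62 mm above the table; axes of the press's base (z up). Fixed: grey base plate 130 (x) x 110 x 14 mm with a steel hub, a sleeve 52 mm in outer diameter with a bore of 28 mm. One keyway 9 mm wide, a slot through the wall over its full height. The hub is clamped at an unknown angle: the keyway lies within 29 degrees either side of base +x.
- plate (a joint): Travel (m) of the spring plate in the bottom of the bore: 0 when up (32 mm below the rim), 0.008 when the collar touches the rim. It pushes up with 5 N at 0, 10.5 N at 0.008, and lifts a plunger that is let go. Until key and keyway agree (within about 5 degrees) the nose goes only 15 mm in, the key resting on the rim: look for the keyway, or turn and feel for the drop.
- loupe: Bystander: black loupe, 42 mm in diameter, 44 mm tall; origin at the centre of its underside.
- stockbook: Bystander: closed blue book lying flat, 110 x 160 x 30 mm; origin at the centre of its underside.
- tub: Bystander: clear open tub of stamps, 110 x 150 x 70 mm; origin at the centre of its underside.
- glue: Bystander: small glass jar, 44 mm in diameter, 85 mm tall; origin at the centre of its underside.
Things that resemble listed ones, but are neither listed nor needed, are in the scene too. What is meant by the part that bears hub_mouth is not green or turquoise, and is the larger of those in its own colour.

How it is judged:
By the outcome, as a careful person would: the job done as asked, in the order asked, and still so for the second after the job is handed in, while the arm keeps its last pose, push and grip.
It also fails if it takes over 58 s, if anything falls off the work surface, if the arm or the gripper's body presses on something with over 40 N, if the wrist force passes 120 N, or if a joint passes its speed limit or range.

## Working session

There is one attempt and no reset: what is moved stays moved. The work goes in short steps, Python scripts to look and compute and a tool call to move; the robot and the scene stay as the last step left them, time stands still between calls to the robot, and variables do not carry over. Pictures are saved under pics/ and viewed, at most 10 in all, crops included, and the job is handed in when it is done.

Besides the shell and the picture viewer there is one more tool, called after "Call:" as a command line: name --pt "numbers of a row" for each row, then --argument value for the rest. move_arm: Moves the arm, as the interface text tells. Shift numbers are shares of 300 mm and turn numbers shares of 45 degrees, none past 1 either way. Its arguments: {"type":"object","properties":{"jaw":{"type":"array"},"offset":{"type":"array"},"twist":{"type":"array"},"force":{"type":"number"}},"required":["jaw","offset","twist"]}

```bash
mkdir -p pics && cat > h.py <<'E'
import numpy as np, cv2
from rig import robot
from scipy.spatial.transform import Rotation as R
def cam(n):
    s=robot.sense(); f=robot.grab_frame(n)
    if n=="wrist":
        T=np.eye(4);T[:3,:3]=R.from_euler('xyz',s["orientation"]).as_matrix();T[:3,3]=s["tool_pos"]
        f["T"]=T@np.array(f["T_tool_cam"])
    f["T"]=np.array(f["T"]);return f
def px2w(f,u,v,z):
    d=f["T"][:3,:3]@np.array([(u-f["cx"])/f["fx"],(v-f["cy"])/f["fy"],1]);o=f["T"][:3,3]
    return o+d*(z-o[2])/d[2]
def w2px(f,p):
    c=np.linalg.inv(f["T"])@np.append(p,1);return f["fx"]*c[0]/c[2]+f["cx"],f["fy"]*c[1]/c[2]+f["cy"]
E
python3 - <<'E'
from h import *
print(robot.sense())
for n in("top","scene"):
    f=cam(n);cv2.imwrite(f"pics/{n}0.png",f["color"]);print(n,f["fx"],f["cx"],f["cy"],f["T"].round(3).tolist())
E
```

```text
{'t': 0.0, 'q': array([-1.19961250e+00,  3.51252059e-01,  1.65241438e+00,  1.12591124e-05,
        1.13903860e+00, -8.45921072e-02]), 'joint_vel': array([-1.36823683e-05, -7.50588014e-05, -3.23785381e-04,  3.05308763e-04,
       -7.94874683e-04,  1.56794032e-04]), 'effort': array([ 1.95805580e-03, -5.06094253e+01, -2.91405702e+01,  7.26409712e-05,
        4.51160609e-03,  1.46924248e-05]), 'tool_pos': array([ 0.24207231, -0.49373196,  0.40415332]), 'orientation': array([-3.14048511e+00, -1.04170751e-04,  4.55771161e-01]), 'contact_force': array([0.10670288, 0.04668273, 0.3919605 ]), 'wrist_torque': array([ 0.01853132, -0.03806553,  0.07279372]), 'grip_force': 0.0, 'opening': 0.08514269111206701}
top 377.3264974784961 319.88845883317526 200.38361235593257 [[0.0, -0.983, 0.182, 0.362], [-1.0, -0.001, -0.005, 0.02], [0.005, -0.182, -0.983, 0.944], [0.0, 0.0, 0.0, 1.0]]
scene 407.13578360470854 318.7973969002007 200.60707478249807 [[0.857, 0.351, -0.378, 0.859], [0.515, -0.607, 0.605, -0.523], [-0.017, -0.713, -0.701, 0.701], [0.0, 0.0, 0.0, 1.0]]
```

View pics/top0.png

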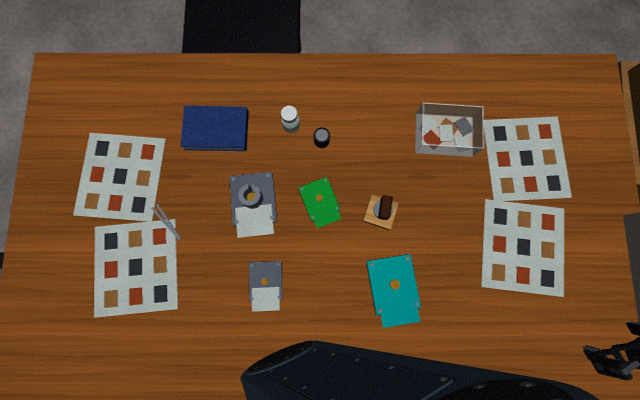

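View pics/scene0.png

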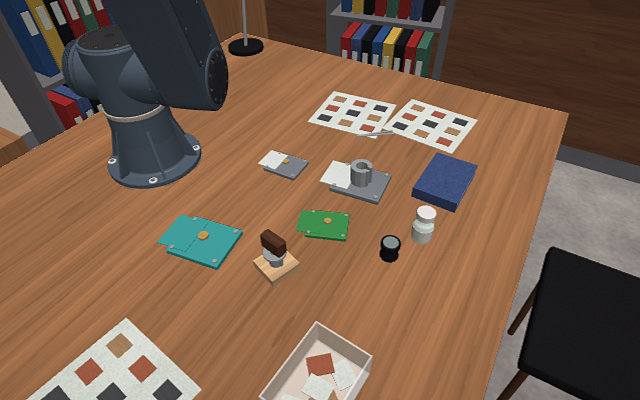

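The top view shows four base plates: a large grey one with a steel hub (250,195), a small grey one (265,283), a green one (320,202) and a turquoise one (395,288). By the description I want the large grey one at (250,195). The only plunger is at (385,208), in its rest. The scene view agrees: hub at (361,172), plunger at (273,248).

```bash
python3 - <<'E'
from h import *
f=cam("top");c=f["color"]
a=cv2.resize(c[165:245,215:295],(480,480),interpolation=3);b=cv2.resize(c[185:235,355:405],(300,480),interpolation=3) if 0 else cv2.resize(c[180:240,350:410],(320,320),interpolation=3)
o=np.zeros((480,800,3),np.uint8);o[:,:480]=a;o[:320,480:]=b;cv2.imwrite("pics/c1.png",o)
# handle: dark red-brown
x0,y0=360,185;r=c[y0:235,x0:405].astype(int)
m=((r.max(2)<95)&(r[...,2]>r[...,0]+15)).astype(np.uint8)
cs,_=cv2.findContours(m,0,1);k=max(cs,key=cv2.contourArea);rc=cv2.minAreaRect(k);print(rc,cv2.contourArea(k))
p=px2w(f,rc[0][0]+x0,rc[0][1]+y0,.09+.008);print("handle",p)
print([px2w(f,u+x0,v+y0,.098).round(3)[:2].tolist() for u,v in cv2.boxPoints(rc)])
print("hub",px2w(f,250,192,.062))
E
```

```text
((24.788463592529297, 22.057693481445312), (12.159200668334961, 24.514516830444336), 11.309932708740234) 214.0
handle [ 0.50373281 -0.1320623   0.098     ]
[[0.479, -0.112], [0.534, -0.125], [0.529, -0.152], [0.473, -0.139]]
hub [0.54589157 0.18222068 0.062     ]
```

View pics/c1.png

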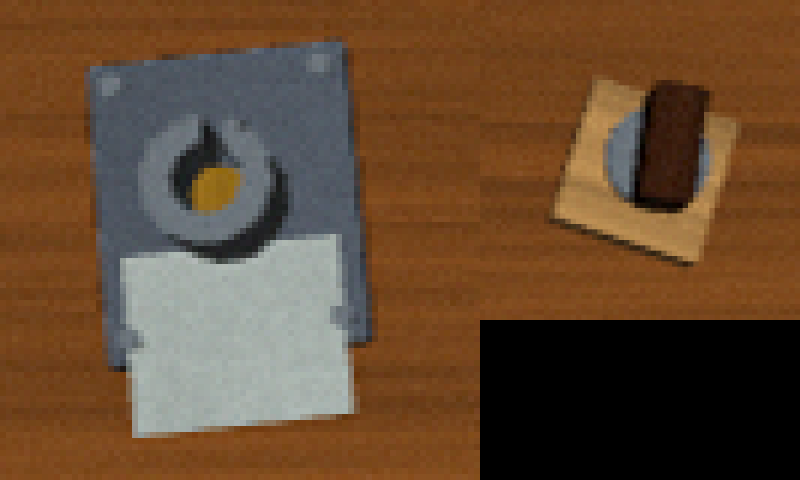

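The crop confirms the choice: the grey hub's rim is centred near (249,195), with its keyway slot toward image up (about world +x). The handle is at (385,207), at a yaw of about -13°.

```bash
cat >> h.py <<'E'
def go(x,y,z,yaw):
    s=robot.sense();M=R.from_euler('xyz',s["orientation"]).as_matrix()
    d=M.T@(np.array([x,y,z])-s["tool_pos"]);cur=np.degrees(np.arctan2(M[1,0],M[0,0]))
    print("t",round(s["t"],2),"pos",s["tool_pos"].round(4),"yaw",cur.round(2),"F",s["contact_force"].round(1),"open",round(s["opening"],4),"grip",round(s["grip_force"],1))
    print("OFFSET",(d/.3).round(4),"TWIST",round(-(yaw-cur)/45,3))
E
python3 -c "
from h import *
go(.48,-.132,.36,-13)"
```

```text
t 0.15 pos [ 0.2421 -0.4938  0.4043] yaw 26.12 F [-0.8  0.2 -0.2] open 0.0855 grip 0.0
OFFSET [ 1.2429 -0.7335  0.1484] TWIST 0.869
```

Call:
move_arm --jaw '[1, 1, 1, 1, 1, 1, 1, 1, 1, 1]' --pt "1 -0.6 0.1" --pt "1 -0.6 0.1" --pt "1 -0.6 0.1" --pt "1 -0.6 0.1" --pt "1 -0.6 0.1" --pt "1 -0.6 0.1" --pt "1 -0.6 0.1" --pt "1 -0.6 0.1" --pt "1 -0.6 0.1" --pt "1 -0.6 0.1" --twist '[0.87, 0.87, 0.87, 0.87, 0.87, 0.87, 0.87, 0.87, 0.87, 0.87]'

```text
t: 0.98
tool_pos: [0.4341, -0.1961, 0.3741]
orientation: [-3.14, 0.001, -0.223]
contact_force: [0.3, -0.8, 0.1]
opening: 0.0855
grip_force: 0.0
```

```bash
python3 - <<'E'
from h import *
go(.504,-.132,.36,-13)
f=cam("wrist");cv2.imwrite("pics/w1.png",f["color"]);print(w2px(f,[.504,-.132,.09]),f["fx"],f["T_tool_cam"])
E
```

```text
t 0.98 pos [ 0.4341 -0.1961  0.3741] yaw -12.8 F [ 0.3 -0.8  0.1] open 0.0855 grip 0.0
OFFSET [ 0.1798 -0.2598  0.0472] TWIST 0.004
(np.float64(222.6709384167154), np.float64(141.60957743092223)) 300.8299688714238 [[ 1.25127560e-03 -9.60143536e-01 -2.79504607e-01  7.12235587e-02]
 [ 9.99999215e-01  1.22120369e-03  2.81726284e-04 -2.73898605e-04]
 [ 7.08343867e-05 -2.79504740e-01  9.60144310e-01  3.06950854e-02]
 [ 0.00000000e+00  0.00000000e+00  0.00000000e+00  1.00000000e+00]]
```

View pics/w1.png

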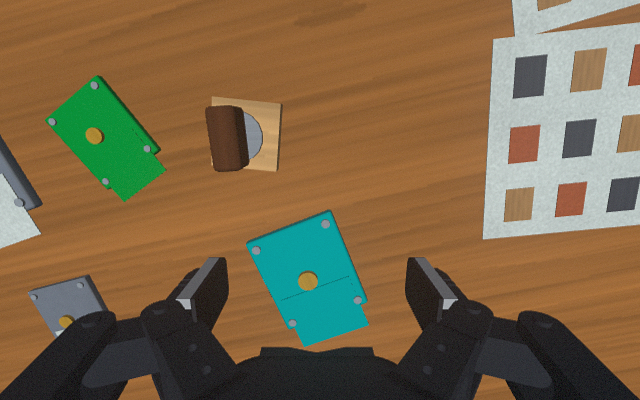

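The wrist view shows the handle at about (226,138), near the predicted (223,142). I'll go above it and take one closer look.

Call:
move_arm --jaw '[1, 1, 1, 1, 1]' --pt "0.13 -0.26 0.05" --pt "0.13 -0.26 0.05" --pt "0.13 -0.26 0.05" --pt "0.13 -0.26 0.05" --pt "0.13 -0.26 0.05" --twist '[0, 0, 0, 0, 0]'

```text
t: 1.45
tool_pos: [0.4875, -0.1337, 0.3596]
orientation: [3.141, 0.001, -0.227]
contact_force: [-0.9, 0.0, 0.6]
opening: 0.0852
grip_force: 0.0
```

```bash
python3 - <<'E'
from h import *
f=cam("wrist");c=f["color"];h=cv2.cvtColor(c,40)
m=((h[...,2]<115)&(h[...,1]>100)&((h[...,0]<15)|(h[...,0]>170))&(h[...,2]>30)).astype(np.uint8)
m=cv2.morphologyEx(m,cv2.MORPH_OPEN,np.ones((5,5)))
cs,_=cv2.findContours(m,0,1);k=max(cs,key=cv2.contourArea);rc=cv2.minAreaRect(k);print(rc,cv2.contourArea(k))
B=cv2.boxPoints(rc);print([px2w(f,u,v,.098).round(4)[:2].tolist() for u,v in B])
o=c.copy();cv2.drawContours(o,[k],-1,(0,255,0),1);cv2.imwrite("pics/w2.png",cv2.resize(o[:260,160:480],(800,650))[:600])
go(.504,-.132,.36,-13)
E
```

```text
((312.11859130859375, 187.64288330078125), (64.94320678710938, 29.027793884277344), 86.56636810302734) 1686.0
[[0.5347, -0.1282], [0.531, -0.15], [0.4796, -0.1418], [0.4834, -0.1187]]
t 1.5 pos [ 0.4873 -0.1341  0.3598] yaw -13.08 F [0.  0.  0.5] open 0.0853 grip 0.0
OFFSET [ 0.0528 -0.0193 -0.0008] TWIST -0.002
```

View pics/w2.png

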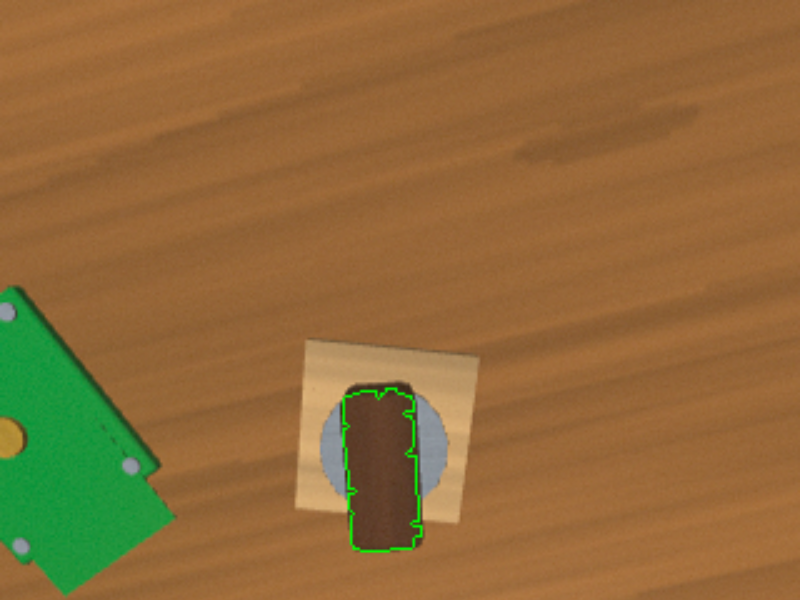

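The contour follows the handle's top face: centre about (0.506,-0.1345), yaw about -10°. Next I descend and grip.

```bash
python3 -c "
from h import *
go(.506,-.1345,.238,-10)"
```

```text
t 1.5 pos [ 0.4873 -0.1341  0.3598] yaw -13.08 F [0.  0.  0.5] open 0.0853 grip 0.0
OFFSET [ 0.0613 -0.0128  0.4059] TWIST -0.068
```

Call:
move_arm --jaw '[1, 1, 1, 1, 1, 0, 0, 0, 0, 0, 0, 0]' --pt "0.061 -0.013 0.1" --pt "0.061 -0.013 0.2" --pt "0.061 -0.013 0.3" --pt "0.061 -0.013 0.406" --pt "0.061 -0.013 0.406" --pt "0.061 -0.013 0.406" --pt "0.061 -0.013 0.406" --pt "0.061 -0.013 0.406" --pt "0.061 -0.013 0.406" --pt "0.061 -0.013 0.406" --pt "0.061 -0.013 0.406" --pt "0.061 -0.013 0.406" --twist '[-0.068, -0.068, -0.068, -0.068, -0.068, -0.068, -0.068, -0.068, -0.068, -0.068, -0.068, -0.068]' --force 70

```text
t: 2.5
tool_pos: [0.5069, -0.1336, 0.2393]
orientation: [3.141, -0.002, -0.174]
contact_force: [-1.9, -1.3, 8.2]
opening: 0.0231
grip_force: 68.4
```

```bash
python3 -c "
from h import *
go(.506,-.1345,.238,-10)"
```

```text
t 2.5 pos [ 0.5069 -0.1336  0.2393] yaw -9.96 F [-1.9 -1.3  8.2] open 0.0231 grip 68.4
OFFSET [-0.0024  0.0036  0.0042] TWIST 0.001
```

Call:
move_arm --jaw '[0, 0, 0, 0, 0, 0, 0]' --pt "0 0 -0.05" --pt "0 0 -0.15" --pt "0 0 -0.28" --pt "0 0 -0.4" --pt "0 0 -0.5" --pt "0 0 -0.5" --pt "0 0 -0.5" --twist '[0, 0, 0, 0, 0, 0, 0]'

```text
t: 3.08
tool_pos: [0.5064, -0.1332, 0.3894]
orientation: [3.141, -0.003, -0.174]
contact_force: [-1.0, 0.3, -3.2]
opening: 0.0233
grip_force: 69.3
```

```bash
python3 - <<'E'
from h import *
f=cam("top")
for u,v in((249,195),(249.2,195.0)):print(px2w(f,u,v,.062))
c=f["color"]
# keyway dir, coarse: crop px(207,125)->
k=px2w(f,215+208/6,165+128/6,.062);h=px2w(f,215+205/6,165+180/6,.062);print(k,h,np.degrees(np.arctan2(*(k-h)[[1,0]])))
go(.48,.18,.39,-10)
E
```

```text
[0.53859034 0.18435442 0.062     ]
[0.53859082 0.18387836 0.062     ]
[0.55973629 0.18348536 0.062     ] [0.53859074 0.1839577  0.062     ] -1.2796352901994037
t 3.13 pos [ 0.5062 -0.1331  0.3877] yaw -9.96 F [ 0.1  0.4 -2.9] open 0.023 grip 69.3
OFFSET [-0.2666 -1.0128 -0.0075] TWIST 0.001
```

Call:
move_arm --jaw '[0, 0, 0, 0, 0, 0, 0, 0, 0, 0, 0]' --pt "-0.03 -0.1 0" --pt "-0.06 -0.22 0" --pt "-0.09 -0.34 0" --pt "-0.13 -0.46 0" --pt "-0.17 -0.58 0" --pt "-0.2 -0.7 0" --pt "-0.24 -0.82 0" --pt "-0.27 -0.92 0" --pt "-0.28 -1 0" --pt "-0.28 -1 0" --pt "-0.28 -1 0" --twist '[0, 0, 0, 0, 0, 0, 0, 0, 0, 0, 0]'

```text
t: 4.05
tool_pos: [0.4753, 0.1776, 0.3862]
orientation: [3.14, 0.003, -0.172]
contact_force: [-0.7, 0.2, -2.3]
opening: 0.023
grip_force: 69.7
```

```bash
python3 - <<'E'
from h import *
go(.5386,.184,.39,-5)
f=cam("wrist");cv2.imwrite("pics/w3.png",f["color"]);np.save("w3T.npy",f["T"]);print(w2px(f,[.5386,.184,.062]))
s=robot.sense();T=np.eye(4);T[:3,:3]=R.from_euler('xyz',s["orientation"]).as_matrix();T[:3,3]=s["tool_pos"]
print([np.round(w2px(f,(T@[0,0,d,1])[:3]),1) for d in(.155,.191,.231)])
E
```

```text
t 4.05 pos [0.4753 0.1776 0.3862] yaw -9.84 F [-0.7  0.2 -2.3] open 0.023 grip 69.7
OFFSET [ 0.2042 -0.057  -0.0134] TWIST -0.108
(np.float64(298.0965590001838), np.float64(130.07344526458712))
[array([318.5, 280. ]), array([318.1, 248.1]), array([317.8, 224.9])]
```

View pics/w3.png

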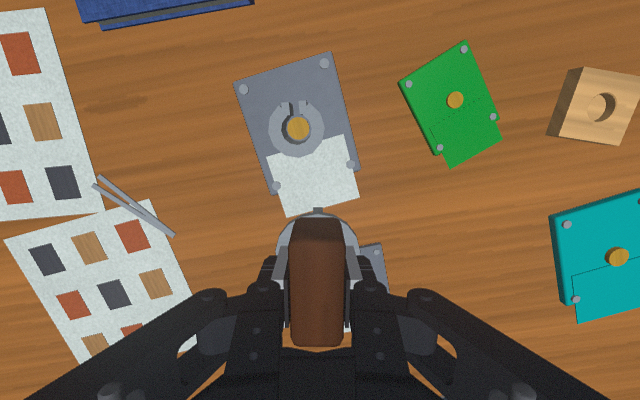

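The plunger is held with its key at (317,210), on the tool's +x side. The hub is at about (297,128) with its keyway at about (293,106). The green plate, empty rest and small grey plate are untouched. One zoomed crop of the hub comes next.

```bash
python3 - <<'E'
import cv2
c=cv2.imread("pics/w3.png");cv2.imwrite("pics/w3c.png",cv2.resize(c[90:165,260:335],(600,600),interpolation=cv2.INTER_CUBIC))
E
```

```text
(no output)
```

View pics/w3c.png

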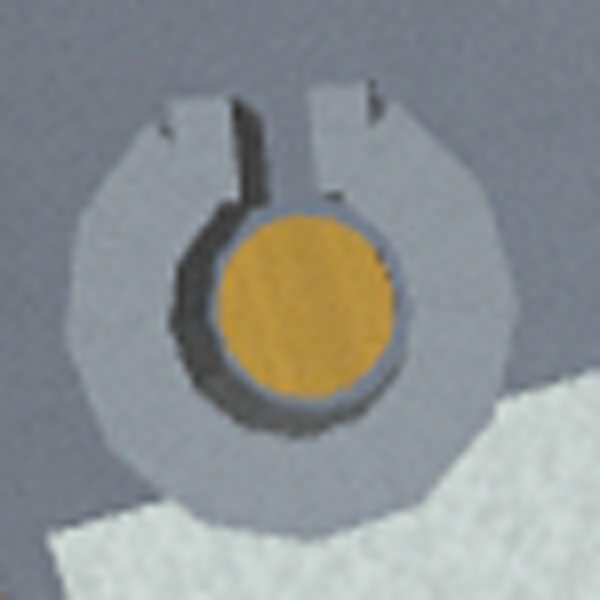

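The crop shows the rim's centre at about crop (292,315) and the slot's midline running from (279,197) to (271,93).

```bash
python3 - <<'E'
from h import *
f=cam("wrist");f["T"]=np.load("w3T.npy")
P=lambda u,v:px2w(f,260+u/8-.45,90+v/8-.45,.062)
c=P(292,315);a=P(271,93);b=P(279,197)
an=lambda d:np.degrees(np.arctan2(d[1],d[0])).round(1)
print(c,an(a-c),an(a-b),an(P(232,97)-P(240,200)),an(P(310,90)-P(318,195)),np.linalg.norm(P(68,315)-P(520,315)))
# own held key direction: px (317,210) at height of key top~collar underside
s=robot.sense();z=s["tool_pos"][2]-.231+.04
print("key",px2w(f,317.5,209,z),s["tool_pos"])
go(c[0],c[1],.33,an(a-c))
E
```

```text
[0.53995924 0.1857067  0.062     ] -5.3 -6.3 -6.6 -6.1 0.05330070076913875
key [0.49830379 0.1729527  0.19572843] [0.47561049 0.17626974 0.38672843]
t 4.15 pos [0.4756 0.1763 0.3867] yaw -9.98 F [ 0.2  0.2 -2.3] open 0.0232 grip 69.7
OFFSET [ 0.2062 -0.0684  0.1886] TWIST -0.104
```

```bash
python3 - <<'E'
from h import *
c=cv2.imread("pics/w3.png");f=cam("wrist");Tt=np.load("w3T.npy");Ti=np.array(f["T_tool_cam"])
cv2.imwrite("pics/w3k.png",cv2.resize(c[195:270,270:370],(800,600),interpolation=2))
f["T"]=Ti
for v in(207,208,209,210):
  for u in (317,319): print(v,u,px2w(f,u,v,.216)[:2].round(4))
s=robot.sense();print(s["tool_pos"],s["orientation"])
E
```

```text
207 317 [0.0178 0.0002]
207 319 [0.0178 0.0015]
208 317 [0.0171 0.0002]
208 319 [0.0171 0.0015]
209 317 [0.0164 0.0002]
209 319 [0.0164 0.0015]
210 317 [0.0157 0.0002]
210 319 [0.0158 0.0015]
[0.47573742 0.17599886 0.38700307] [ 3.14070970e+00  1.56272437e-03 -1.74845008e-01]
```

View pics/w3k.png

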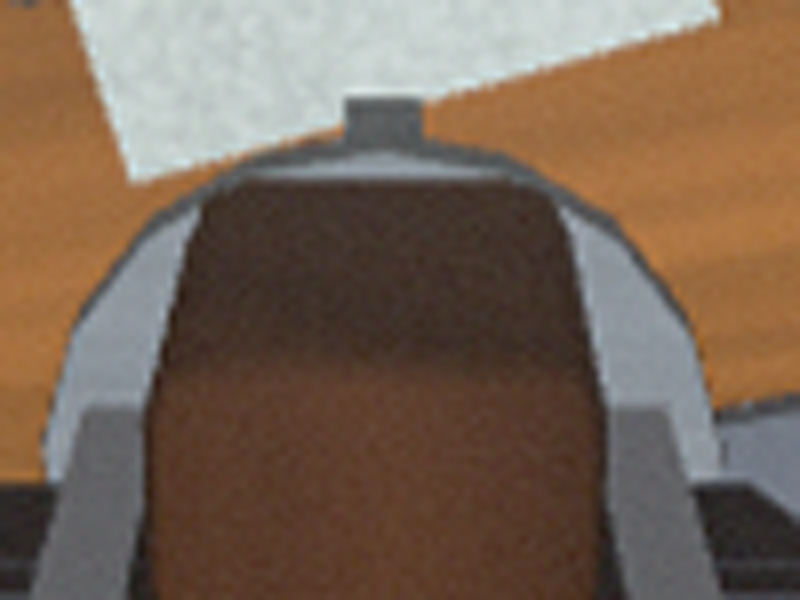

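Call:
move_arm --jaw '[0, 0, 0, 0, 0]' --pt "0.05 -0.02 0.05" --pt "0.12 -0.04 0.1" --pt "0.18 -0.06 0.15" --pt "0.208 -0.069 0.19" --pt "0.208 -0.069 0.19" --twist '[-0.06, -0.06, -0.06, -0.06, -0.06]'

```text
t: 4.62
tool_pos: [0.5417, 0.1851, 0.328]
orientation: [3.14, 0.003, -0.129]
contact_force: [-0.1, -0.1, -2.7]
opening: 0.0229
grip_force: 69.5
```

The key's tip is at (318,207), straight ahead of the tool, so the plunger axis sits about 1 mm behind the tool axis. I'll correct for that and start down.

```bash
python3 -c "
from h import *
go(.5412,.1861,.286,-6.3)"
```

```text
t 4.62 pos [0.5417 0.1851 0.328 ] yaw -7.38 F [-0.1 -0.1 -2.7] open 0.0229 grip 69.5
OFFSET [-0.0016 -0.0033  0.1401] TWIST -0.024
```

Call:
move_arm --jaw '[0, 0, 0, 0, 0, 0, 0]' --pt "-0.002 -0.003 0.03" --pt "-0.002 -0.003 0.06" --pt "-0.002 -0.003 0.09" --pt "-0.002 -0.003 0.11" --pt "-0.002 -0.003 0.12" --pt "-0.002 -0.003 0.13" --pt "-0.002 -0.003 0.14" --twist '[-0.024, -0.024, -0.024, -0.024, -0.024, -0.024, -0.024]'

```text
t: 5.2
tool_pos: [0.5403, 0.1873, 0.2889]
orientation: [-3.141, -0.0, -0.108]
contact_force: [0.2, -0.9, -1.7]
opening: 0.0232
grip_force: 69.6
```

```bash
python3 -c "
from h import *
go(.5412,.1861,.270,-6.3);print(robot.sense()['wrist_torque'])"
```

```text
t 5.2 pos [0.5403 0.1873 0.2889] yaw -6.19 F [ 0.2 -0.9 -1.7] open 0.0232 grip 69.6
OFFSET [0.0032 0.0037 0.0631] TWIST 0.002
[-0.05124948 -0.11883076 -0.02142993]
```

Call:
move_arm --jaw '[0, 0, 0, 0, 0, 0]' --pt "0.002 0.002 0.01" --pt "0.002 0.002 0.02" --pt "0.002 0.002 0.03" --pt "0.002 0.002 0.04" --pt "0.002 0.002 0.05" --pt "0.002 0.002 0.05" --twist '[0, 0, 0, 0, 0, 0]'

```text
t: 5.7
tool_pos: [0.5407, 0.1866, 0.2732]
orientation: [3.141, 0.001, -0.108]
contact_force: [-0.1, -0.3, -2.9]
opening: 0.0229
grip_force: 69.5
```

```bash
python3 -c "
from h import *
go(.5412,.1861,.270,-6.3);print(robot.sense()['wrist_torque'])"
```

```text
t 5.7 pos [0.5407 0.1866 0.2732] yaw -6.2 F [-0.1 -0.3 -2.9] open 0.0229 grip 69.5
OFFSET [0.0017 0.0014 0.0108] TWIST 0.002
[ 0.0263887   0.00196484 -0.01900523]
```

Past the 15 mm stop with no force, so the key is already in the keyway. I continue down to home.

Call:
move_arm --jaw '[0, 0, 0, 0, 0, 0, 0]' --pt "0 0 0.01" --pt "0 0 0.02" --pt "0 0 0.03" --pt "0 0 0.04" --pt "0 0 0.05" --pt "0 0 0.06" --pt "0 0 0.06" --twist '[0, 0, 0, 0, 0, 0, 0]'

```text
t: 6.28
tool_pos: [0.541, 0.1866, 0.2558]
orientation: [-3.142, -0.0, -0.108]
contact_force: [-2.1, -1.5, 6.3]
opening: 0.023
grip_force: 70.7
```

```bash
python3 -c "
from h import *
go(.5412,.1861,.252,-6.3);print(robot.sense()['wrist_torque'])"
```

```text
t 6.28 pos [0.541  0.1866 0.2558] yaw -6.2 F [-2.1 -1.5  6.3] open 0.023 grip 70.7
OFFSET [0.001  0.0016 0.0127] TWIST 0.002
[-0.212574    0.40726265  0.0171146 ]
```

Call:
move_arm --jaw '[0, 0, 0, 0, 0]' --pt "0 0 0.005" --pt "0 0 0.01" --pt "0 0 0.012" --pt "0 0 0.014" --pt "0 0 0.014" --twist '[0, 0, 0, 0, 0]' --force 90

```text
t: 6.7
tool_pos: [0.541, 0.1866, 0.2535]
orientation: [-3.142, -0.001, -0.108]
contact_force: [-8.5, -3.5, 22.1]
opening: 0.0227
grip_force: 92.5
```

```bash
python3 -c "
from h import *
go(.5412,.1861,.252,-6.3);print(robot.sense()['wrist_torque'])"
```

```text
t 6.7 pos [0.541  0.1866 0.2535] yaw -6.18 F [-8.5 -3.5 22.1] open 0.0227 grip 92.5
OFFSET [0.0008 0.0016 0.0049] TWIST 0.003
[-0.48939995  1.57797135  0.10732881]
```

22 N suggests the collar is seated, but there is a side load of -8.5 N in x. I'll relieve it slightly and watch whether the height holds.

Call:
move_arm --jaw '[0, 0, 0, 0]' --pt "-0.002 0.001 0" --pt "-0.003 0.002 0" --pt "-0.003 0.002 0.002" --pt "-0.003 0.002 0.002" --twist '[0, 0, 0, 0]'

```text
t: 7.03
tool_pos: [0.5405, 0.1864, 0.2534]
orientation: [-3.14, -0.003, -0.108]
contact_force: [-6.3, -2.0, 24.3]
opening: 0.0233
grip_force: 92.9
```

```bash
python3 - <<'E'
from h import *
go(.5412,.1861,.252,-6.3);print(robot.sense()['wrist_torque'])
f=cam("scene");u,v=map(int,w2px(f,[.541,.186,.08]));print(u,v)
cv2.imwrite("pics/s2.png",cv2.resize(f["color"][v-50:v+50,u-60:u+60],(720,600),interpolation=2))
E
```

```text
t 7.03 pos [0.5405 0.1864 0.2534] yaw -6.19 F [-6.3 -2.  24.3] open 0.0233 grip 92.9
OFFSET [0.0023 0.0007 0.0048] TWIST 0.002
[-0.05164088  1.25646068  0.03049147]
361 159
```

View pics/s2.png

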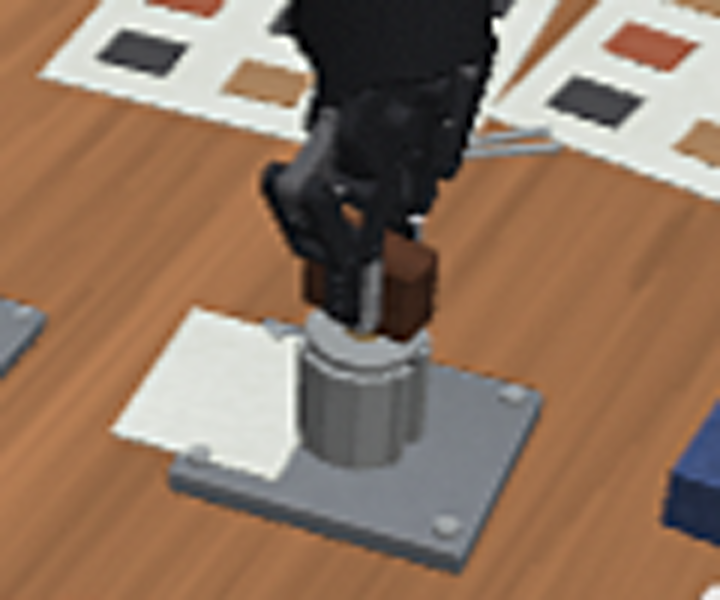

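The crop shows the collar down on the hub rim with no visible gap and the key in the slot. One small extra push will confirm it is hard-seated.

Call:
move_arm --jaw '[0, 0, 0, 0, 0]' --pt "-0.002 0 0.002" --pt "-0.003 0.001 0.004" --pt "-0.003 0.001 0.004" --pt "-0.003 0.001 0.004" --pt "-0.003 0.001 0.004" --twist '[0, 0, 0, 0, 0]'

```text
t: 7.5
tool_pos: [0.5401, 0.1862, 0.2533]
orientation: [-3.139, -0.005, -0.108]
contact_force: [-7.6, -1.9, 32.0]
opening: 0.0228
grip_force: 94.2
```

```bash
python3 -c "
from h import *
go(.5412,.1861,.252,-6.3);print(robot.sense()['wrist_torque'])"
```

```text
t 7.5 pos [0.5401 0.1862 0.2533] yaw -6.2 F [-7.6 -1.9 32. ] open 0.0228 grip 94.2
OFFSET [0.0037 0.0001 0.0045] TWIST 0.002
[-0.0962015   1.3052461   0.00649155]
```

The height held at 0.2533 m while the force rose to 32 N, so the collar is on a hard stop. Handing in.

```bash
python3 -c "
from rig import robot
print(robot.job_done())"
```

```text
the job is handed in; nothing more can be done
None
```

The plunger is keyed into the large grey press's hub and pushed home with its collar on the rim. I handed it in at about 7.5 s, with the arm still gripping it and pressing down at about 32 N; the camera views I took showed nothing else moved.

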